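Unplug and unload the tested router

TASK

The router in the test nest has passed its test: pull the test plug straight back out of its guide rails, against its spring catches, leaving the router in the nest, and park the plug standing flat on its base inside the rim of the parking plate. Then lift the router out and lay it flat, aerials up, in the low-walled outgoing tray, setting it down gently rather than dropping it. Let go of everything and leave the flask, the screwdriver, the roll of tape and the small black box where they are.

Things in the scene. Friction and masses are not known exactly. Their poses are not given: they have to be found in the camera images.
- nest: Test nest, fixed: black plate 12 mm thick, x = -95 to +75, y = -95 to +95 mm from its origin, which lies on the bench at its underside; z up. Plug slide on its -x half, router seat on its +x half; the plug comes out along -x. Low locators, tops 26 mm above the bench, stand round the router's corners (|y| over 46 mm behind it, over 76 mm in front); the middle of its front and back is free.
- dock (a point): Nest point (x -45, y 0, z 12 mm) where the plug's origin is while plugged in; axes as the nest's. Steel rails (nest x -55 to -10, |y| 50 to 72 mm, tops 31 mm above the bench) overhang the plug's flanges: it cannot be lifted until it has slid 50 mm. A sprung ball in each rail catches a notch in the plug's side; together they hold it with 10 to 20 N for the first few mm.
- seat (a point): Nest point (x 33, y 0, z 12 mm), on the plate's top, where the router's origin is while seated; axes as the nest's.
- plug: Test plug, loose, 0.2 to 0.3 kg: grey metal block 80 (x) x 96 (y) x 24 mm high, 116 mm over its 12 mm high side flanges; two black noses, 19 mm long, at its +x end sit in the router's sockets. On top a black upright grip plate, 16 thick (x) x 44 wide (y), from 24 to 64 mm above the underside, centred at x = -15 mm. Origin: centre of the block's underside; z up; plugged in, axes as the nest's.
- router: Router, loose, 0.25 to 0.45 kg: white bar-shaped box 56 (x) x 170 (y) x 38 mm high. Two black upright aerials, 10 mm thick (15 mm at the foot), on top at x = 16, y = -74 and +74 mm, reach 125 mm above its underside. Sockets for the plug in its front (-x) face at |y| = 23 to 49 mm. Origin: centre of its underside; z up; seated, axes as the nest's.
- park: Parking plate, fixed: light grey plate 130 (x) x 160 (y) x 4 mm thick with a 5 mm wide rim that stands 10 mm above the bench; inside the rim 120 x 150 mm. Origin: centre of its underside, on the bench; z up.
- tray: Outgoing tray, fixed: black open tray 170 (x) x 222 (y) mm outside, walls 5 mm thick and 15 mm high, floor 5 mm thick (its top 5 mm above the bench); inside 160 x 212 mm. Origin: centre of its underside, on the bench; z up.
- flask: Bystander: white capped flask, 54 mm in diameter, 110 mm high, farther behind the parking plate. Origin: centre of its underside.
- driver: Bystander: screwdriver, 170 mm long, lying on the bench behind the parking plate. Origin: underside, at mid length.
- gateway: Bystander: black slotted box without aerials, 85 x 120 x 28 mm, on the right (-y) of the bench. Origin: centre of its underside.
- tape: Bystander: roll of clear tape, 90 mm in diameter, 24 mm high, on the left (+y). Origin: centre of its underside.

How it is judged:
On the way, in this order (a step that is already met when the one before it is completed fails the run):
1. the plug is pulled out of its rails while the router stays seated in the nest (distance between plug and dock above 0.055 m and distance between router and seat below 0.01 m and angle between router's own z axis and vertical below 0.1 rad), for 0.1 s.
2. the plug stands flat inside the parking plate's rim, let go, with the router still in the nest (x of plug in the frame of park between -0.035 and 0.035 m and y of plug in the frame of park between -0.045 and 0.045 m and z of plug in the frame of park below 0.0075 m and angle between plug's own z axis and vertical below 0.06 rad and contact force between the fingers and plug below 0.3 N and distance between router and seat below 0.01 m and angle between router's own z axis and vertical below 0.1 rad), for 0.2 s.
3. the router lies flat, aerials up, in the tray, let go (x of router in the frame of tray between -0.065 and 0.065 m and y of router in the frame of tray between -0.035 and 0.035 m and z of router in the frame of tray below 0.0085 m and angle between router's own z axis and vertical below 0.06 rad and contact force between the fingers and router below 0.3 N), for 0.2 s.
At the end, for the whole second after the job is handed in: Plug flat on the parking plate inside its rim (origin within 35 mm in x, 45 mm in y of its centre), router flat, aerials up, on the tray floor (within 65 mm in x, 35 mm in y of its centre); each tilted under 0.06 rad, underside within 3.5 mm of its floor, let go, at rest (x of plug in the frame of park between -0.035 and 0.035 m and y of plug in the frame of park between -0.045 and 0.045 m and z of plug in the frame of park below 0.0075 m and angle between each of plug, router's own z axis and vertical below 0.06 rad and x of router in the frame of tray between -0.065 and 0.065 m and y of router in the frame of tray between -0.035 and 0.035 m and z of router in the frame of tray below 0.0085 m and linear speed of each of plug, router below 0.02 m/s); the robot touches nothing.
It fails at once if the router is dropped (falls freely at over 0.45 m/s, about 10 mm) (contact force between the fingers and router below 0.3 N and linear speed of router above 0.45 m/s).
It fails at once if the router is knocked hard into the tray (contact force over 60 N) (contact force between router and tray above 60 N).
It fails at once if the router is tipped by more than 0.6 rad (angle between router's own z axis and vertical above 0.6 rad).
It fails at once if one of the other things on the bench (flask, screwdriver, gateway box, tape) is moved by more than 30 mm (distance of any of flask, driver, gateway, tape from where it was at the start of the episode above 0.03 m).
It also fails if it takes over 67 s, if anything falls off the work surface, if the arm or the gripper's body presses on something with over 40 N, if the wrist force passes 120 N, or if a joint passes its speed limit or range.

ROBOT

A 6-joint arm with a two-finger parallel gripper is mounted at the origin on the work surface. World frame = base frame: x ahead of the robot, y to its left, z up, the work surface at z = 0. Lengths are in m, angles in rad, forces in N, time in s.
With the tool pointing down it reaches from about 0.275 to 1 m from the base axis. Payload 8.4 kg.
Tool frame: the origin (TCP) lies at the centre of the arm's flange, where the gripper is bolted on; the fingertips stand 173 mm ahead of it and the grasp point (between the pads) lies 155 mm ahead of it; z points along the fingers, y is the line along which they close (so a half turn about z gives the same grasp; the last joint's range is limited). The gripper opens to 85 mm and grips with 20 to 120 N. Pads are 22 mm wide; open, the fingers measure 114 mm over their backs; the gripper's body (76 mm by 85 mm) begins 54 mm behind the grasp point. The pads swing forward as they close: fully open they stand 13 mm farther back than shut.
Start: joints at [1.119, 0.353, 1.633, -0, 1.155, -0.002], TCP at [0.272, 0.563, 0.405] pointing down, gripper open.
Joint ranges: [-2.63, 2.63], [-0.92, 2.1], [0.06, 2.66], [-1.3, 4.44], [0, 2.69], [-3.02, 3.02]. Speed limits (rad/s): [2.22, 2.22, 2.79, 3.14, 3.14, 3.14].

INTERFACE

Orientations are given as a rotation vector (axis times angle).
In Python, from station import sensors, cams, ctrl gives the robot as it stands.
- The arm moves only by the tool drive_tool, never from a script. Its argument "moves" is a list of rows, each an object with "dp": the shift along the tool's x, y, z scaled (see below), a list of three; "rot": the turn, a rotation vector about the tool's x, y, z scaled (see below), a list of three; "jaw": the finger opening in mm, from 0 to 85.4. A call has exactly 10 rows; each row is the pose to reach, as a shift and turn from the pose commanded when the call began, along the tool's axes at that moment; what a row does not reach only later rows make up. The controller multiplies each number of a shift by 0.25 m and each number of a turn by 0.5 rad. A row lasts 1/12 s, in which the tool goes at most 41.7 mm and 7.16 degrees, less where a joint would pass 70% of its speed; a pose out of reach is approached as far as the arm can. A call with a number of a shift or a turn outside -1 to 1 is refused whole. A call with a gripper value outside its range is refused whole. The fingers move at their own pace and stop on an object; the grip force is fixed at half the most. Time passes only in rows, so rows that repeat a pose let the fingers close, or fill a call up. It gives the time, the measured TCP pose, the force, the opening and the grip force at its end, in the units of the state.
- sensors.sense(): the state, without advancing time (a new reading comes with each control period).
- cams.snapshot(name): name is "scene" or "top"; returns the picture (480x640x3 uint8, red, green, blue); there is no depth.
- cams.camera_model(name): a dict with "vfov" (degrees; the focal length in pixels is half the picture's height over the tangent of half this angle, whatever the lens; pixels are square), "cx", "cy" (the principal point, pixels), "world_from_camera" (4x4, takes a point from camera to world coordinates). Camera axes: x right, y up, looking along -z (the intrinsics and any distortion apply to the point x, -y, -z); pixel columns grow to the right and rows downward; lengths in m; the calibration is good to about 2 mm. A picture is of the moment at which its call begins. camera_model takes no time and is no camera call.
- ctrl.close_job(): hands the job in; it is judged then, once.
The state is a dict: "t": time; "joint_positions": joint angles; "qd": joint speeds; "joint_torque": joint torques, N m; "tcp_pos": TCP position; "eef_rot": TCP orientation; "wrist_force": force on the tool from outside, world axes, zero at the start; "moment": the same for the moment, N m; "width": finger opening in m; "grip_force": force on a finger pad.
Only numpy, scipy, OpenCV 4.12 (cv2) and the standard library are available. Lean on these libraries where they do the work, as an engineer would, in place of code of your own. Each camera call takes 0.05 s, during which the arm holds its last target. There are 200 camera calls.

## Working session

There is one attempt and no reset: what is moved stays moved. The work goes in short steps, Python scripts to look and compute and a tool call to move; the robot and the scene stay as the last step left them, time stands still between calls to the robot, and variables do not carry over. Pictures are saved under pics/ and viewed, at most 13 in all, crops included, and the job is handed in when it is done.

Besides the shell and the picture viewer there is one more tool, called after "Call:" as name(argument=value, ...) on one line, values as JSON. drive_tool: Moves the arm, as the interface text tells. Shifts and turns lie within -1 to 1; 1 stands for 0.25 m of shift or 0.5 rad of turn. Its arguments: {"type":"object","properties":{"moves":{"type":"array","items":{"type":"object","properties":{"dp":{"type":"array","items":{"type":"number","minimum":-1,"maximum":1}},"rot":{"type":"array","items":{"type":"number","minimum":-1,"maximum":1}},"jaw":{"type":"number"}}}}},"required":["moves"]}

```bash
mkdir -p pics
python3 - <<'E'
from station import sensors,cams
import cv2
s=sensors.sense();print({k:s[k] for k in('t','tcp_pos','eef_rot','width','joint_positions')})
for n in('scene','top'):
    cv2.imwrite(f'pics/{n}0.png',cams.snapshot(n)[:,:,::-1]);print(n,cams.camera_model(n))
E
```

```text
{'t': 0.0, 'tcp_pos': array([0.27161643, 0.56262327, 0.4039532 ]), 'eef_rot': array([-7.00483581e-01, -3.06216931e+00,  2.11884811e-03]), 'width': 0.08529508980591902, 'joint_positions': array([ 1.11862486e+00,  3.53642138e-01,  1.63416231e+00,  1.38052268e-05,
        1.15517578e+00, -2.40765010e-03])}
scene {'vfov': 52.8717161917181, 'cx': 315.83113864959205, 'cy': 232.05770725266507, 'world_from_camera': array([[ 0.52892372, -0.69163696,  0.49181095,  1.18269666],
       [ 0.84866189,  0.42861893, -0.30993354, -0.3771771 ],
       [ 0.003562  ,  0.58131241,  0.81367265,  0.97170002],
       [ 0.        ,  0.        ,  0.        ,  1.        ]])}
top {'vfov': 56.67268872822616, 'cx': 319.093022207167, 'cy': 241.18604783848502, 'world_from_camera': array([[-0.02766083,  0.98689088, -0.15900086,  0.44186488],
       [-0.99952039, -0.02509046,  0.018151  , -0.01108703],
       [ 0.01392365,  0.15942668,  0.98711158,  1.10706496],
       [ 0.        ,  0.        ,  0.        ,  1.        ]])}
```

View pics/scene0.png

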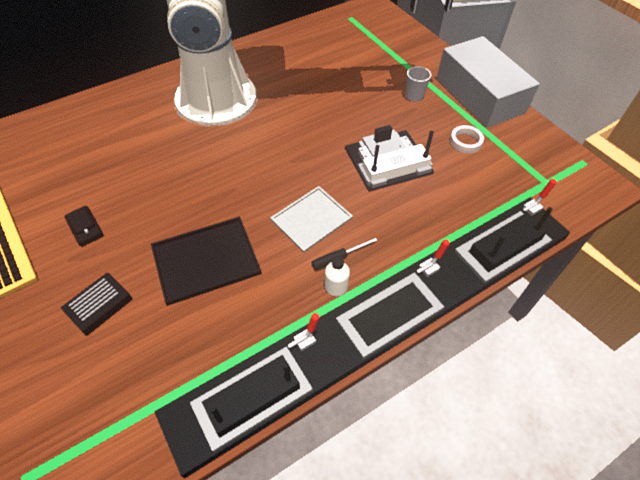

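View pics/top0.png

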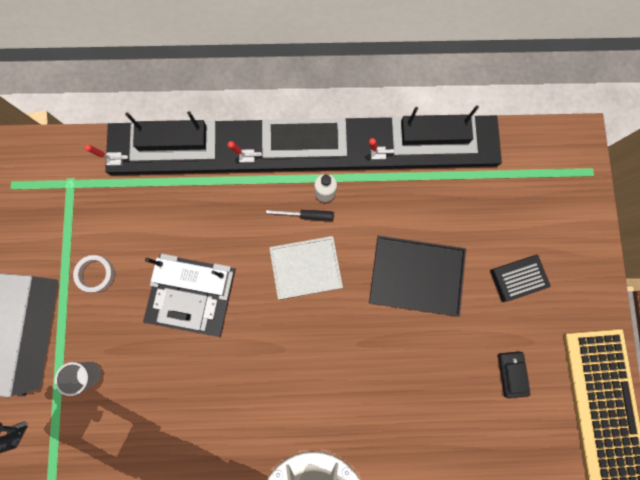

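The scene view shows the nest at about (390,158), park (312,217) and tray (205,260). In the top view the nest is at (190,295), router (190,277), plug grip (178,316), park (306,267), tray (418,275), driver (300,214) and flask (325,187).

```bash
cat > h.py <<'E'
import numpy as np,cv2
from station import sensors,cams
def ray(n,uv,z):
    m=cams.camera_model(n);f=240/np.tan(np.radians(m['vfov']/2));T=m['world_from_camera']
    uv=np.atleast_2d(uv).astype(float)
    d=np.c_[(uv[:,0]-m['cx'])/f,-(uv[:,1]-m['cy'])/f,-np.ones(len(uv))]@T[:3,:3].T
    return (T[:3,3]+d*((z-T[2,3])/d[:,2])[:,None])[:,:2]
def proj(n,P):
    m=cams.camera_model(n);f=240/np.tan(np.radians(m['vfov']/2));T=m['world_from_camera']
    c=(np.atleast_2d(P)-T[:3,3])@T[:3,:3]
    return np.c_[m['cx']+f*c[:,0]/-c[:,2],m['cy']-f*c[:,1]/-c[:,2]]
def rect(n,mask,seed,z,world=True):
    k,l=cv2.connectedComponents(mask.astype(np.uint8));i=l[seed[1],seed[0]]
    c=cv2.findContours((l==i).astype(np.uint8),0,1)[0][0][:,0]
    w=ray(n,c,z);r=cv2.minAreaRect((w*1000).astype(np.float32))
    return r
E
python3 - <<'E'
from h import *
for n,seeds in(('top',dict(tray=(418,275),park=(306,267),router=(190,270))),('scene',dict(tray=(205,260),park=(312,217),router=(395,165)))):
    im=cv2.imread(f'pics/{n}0.png');hsv=cv2.cvtColor(im,cv2.COLOR_BGR2HSV)
    dark=im.max(2)<75;light=(hsv[...,1]<60)&(im.min(2)>110)
    for k,z in(('tray',.015),('park',.010),('router',.05)):
        m=dark if k=='tray' else light
        if k=='router': m=(hsv[...,1]<40)&(im.min(2)>190)
        print(n,k,rect(n,m,seeds[k],z))
im=cv2.imread('pics/top0.png')[240:345,130:250];a=cv2.resize(im,None,fx=3.3,fy=5,interpolation=2)
a=cv2.resize(im,None,fx=5,fy=5,interpolation=cv2.INTER_CUBIC)
b=cv2.resize(cv2.imread('pics/scene0.png')[115:200,335:450],(600,443),interpolation=cv2.INTER_CUBIC)
cv2.imwrite('pics/ca.png',a);cv2.imwrite('pics/cb.png',b)
E
```

```text
top tray ((188.60379028320312, 707.666259765625), (10.971935272216797, 15.867595672607422), 4.873532295227051)
top park ((554.9154052734375, 4.223365783691406), (132.28842163085938, 162.0123748779297), 8.701340675354004)
top router ((538.1812133789062, 278.49468994140625), (175.1211700439453, 74.07788848876953), 77.99872589111328)
scene tray ((531.2255859375, -273.2591857910156), (219.03990173339844, 176.18148803710938), 80.08641815185547)
scene park ((555.0244140625, 4.160125732421875), (134.05783081054688, 162.37588500976562), 8.692479133605957)
scene router ((499.93109130859375, 289.0384826660156), (173.61923217773438, 135.48985290527344), 77.84210205078125)
```

View pics/ca.png

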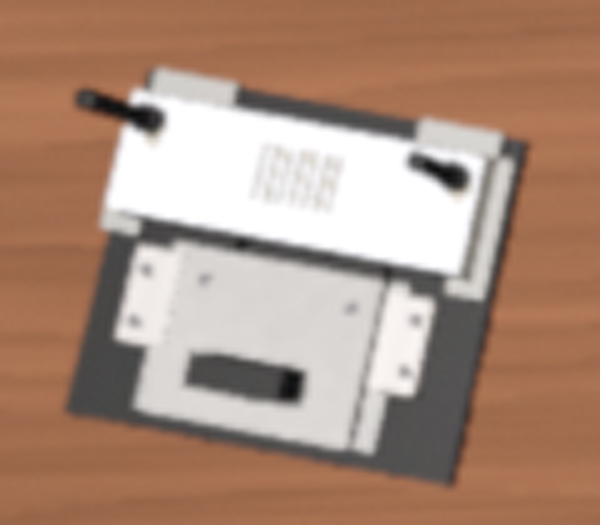

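View pics/cb.png

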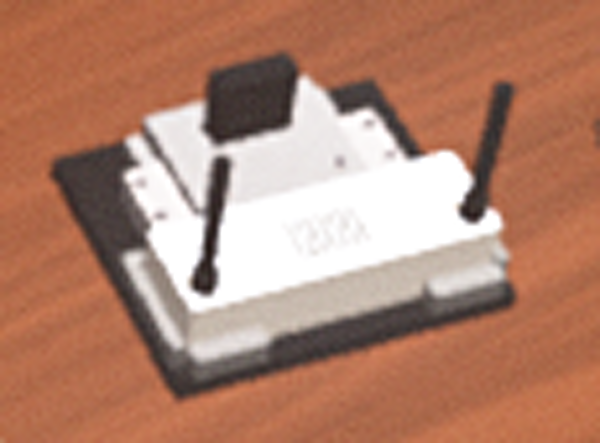

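The crops show the seated router (top corners about (132,90), (488,158), (462,277), (104,213) in the 5x crop), the plate corners and the grip top. I'll fit the nest pose.

Run:
```python
from h import *
o=np.array([130,240])
def fit(L,W):
    L=np.array(L,float);W=np.array(W);a=L-L.mean(0);b=W-W.mean(0)
    th=np.arctan2((a[:,0]*b[:,1]-a[:,1]*b[:,0]).sum(),(a*b).sum());c,s=np.cos(th),np.sin(th);R=np.array([[c,-s],[s,c]])
    t=W.mean(0)-R@L.mean(0);return th,t,np.round((W-t-L@R.T)*1000,1).tolist()
def px(p): return np.array(p)/5+o
W=ray('top',px([(526,142),(455,486),(66,412)]),.012);f=fit([(.075,-.095),(-.095,-.095),(-.095,.095)],W);print('nest',f)
W=ray('top',px([(132,88),(490,158),(462,277),(103,213)]),.05);r=fit([(.061,.085),(.061,-.085),(.005,-.085),(.005,.085)],W);print('via router',r)
W=ray('top',px([(190,352),(281,371),(278,401),(186,384)]),.076);g=fit([(-.052,.022),(-.052,-.022),(-.068,-.022),(-.068,.022)],W);print('grip',g, W.mean(0))
for n,seed in(('top',(418,275)),):
    im=cv2.imread(f'pics/{n}0.png')
    for t in(60,75,90): 
        print(rect(n,im.max(2)<t,(418,300),.015),(im[300,418]))
# cross-check scene: project estimates
th,t,_=r;R=np.array([[np.cos(th),-np.sin(th)],[np.sin(th),np.cos(th)]])
P=[np.r_[R@p+t,z] for p,z in(((.061,-.085),.05),((.061,.085),.05),((.005,-.085),.05),((-.06,.022),.076),((-.06,-.022),.076),((.075,-.095),.012),((-.095,-.095),.012))]
print(((proj('scene',P)-[335,115])*600/115).round())
```

```text
nest (np.float64(-0.21128996858620672), array([0.50325864, 0.28480722]), [[-1.0, 0.9], [0.3, -1.1], [0.7, 0.1]])
via router (np.float64(-0.21067615119113697), array([0.50249943, 0.28570304]), [[2.5, 1.6], [0.2, -2.2], [-0.8, -1.1], [-1.8, 1.7]])
grip (np.float64(-0.20483996161486506), array([0.50394163, 0.28630718]), [[-0.5, 0.2], [-1.3, 1.8], [1.0, -0.4], [0.8, -1.6]]) [0.44519602 0.29851181]
((160.5128173828125, 712.017333984375), (2.6151087284088135, 7.505989074707031), 57.91231918334961) [74 74 76]
((188.60379028320312, 707.666259765625), (10.971935272216797, 15.867595672607422), 4.873532295227051) [74 74 76]
((526.9874267578125, -271.2886657714844), (221.31005859375, 168.89202880859375), 79.7670669555664) [74 74 76]
[[185. 309.]
 [494. 224.]
 [140. 231.]
 [286.  59.]
 [208.  79.]
 [171. 385.]
 [ 45. 158.]]
```

```bash
cat >> h.py <<'E'
from scipy.spatial.transform import Rotation as Ro
def plan(p,yaw):  # yaw = world angle of tool y, tool pointing down
    s=sensors.sense();R=Ro.from_rotvec(s['eef_rot'])
    y=np.array([np.cos(yaw),np.sin(yaw),0]);z=np.array([0,0,-1.]);T=Ro.from_matrix(np.c_[np.cross(y,z),y,z])
    d=R.inv().apply(np.array(p)-s['tcp_pos'])/.25;r=(R.inv()*T).as_rotvec()/.5
    print('t',round(s['t'],2),'pos',s['tcp_pos'].round(4),'F',np.round(s['wrist_force'],1),'w',round(s['width'],4),'dp',d.round(3),'rot',r.round(3))
N=np.array([.5032,.2853]);NY=-.211
def nest(x,y=0,z=0):
    c,s=np.cos(NY),np.sin(NY);return [N[0]+c*x-s*y,N[1]+s*x+c*y,z]
E
python3 -c "
from h import *
plan(nest(-.06,0,.33),NY)"
```

```text
t 0.1 pos [0.2716 0.5626 0.404 ] F [-0.2  0.6  0.5] w 0.0855 dp [-1.083 -0.653  0.297] rot [-2.000e-03  2.000e-03  2.664e+00]
```

Call:
drive_tool(moves=[{"dp":[-0.1,-0.06,0.02],"rot":[0,0,0.12],"jaw":85},{"dp":[-0.22,-0.13,0.05],"rot":[0,0,0.25],"jaw":85},{"dp":[-0.35,-0.2,0.08],"rot":[0,0,0.4],"jaw":85},{"dp":[-0.48,-0.28,0.1],"rot":[0,0,0.55],"jaw":85},{"dp":[-0.6,-0.36,0.13],"rot":[0,0,0.7],"jaw":85},{"dp":[-0.72,-0.43,0.16],"rot":[0,0,0.82],"jaw":85},{"dp":[-0.84,-0.5,0.19],"rot":[0,0,0.94],"jaw":85},{"dp":[-0.94,-0.56,0.2],"rot":[0,0,1],"jaw":85},{"dp":[-1,-0.6,0.2],"rot":[0,0,1],"jaw":85},{"dp":[-1,-0.6,0.2],"rot":[0,0,1],"jaw":85}])

```text
t: 0.93
tcp_pos: [0.4329, 0.3164, 0.3541]
eef_rot: [1.44, 2.792, -0.003]
wrist_force: [0.3, 0.0, -1.0]
width: 0.0852
grip_force: 0.0
```

Call:
drive_tool(moves=[{"dp":[0,0,0],"rot":[0,0,0.2],"jaw":85},{"dp":[0,0,0],"rot":[0,0,0.4],"jaw":85},{"dp":[0,0,0],"rot":[0,0,0.6],"jaw":85},{"dp":[0,0,0],"rot":[0,0,0.8],"jaw":85},{"dp":[0,0,0],"rot":[0,0,1],"jaw":85},{"dp":[0,0,0],"rot":[0,0,1],"jaw":85},{"dp":[0,0,0],"rot":[0,0,1],"jaw":85},{"dp":[0,0,0],"rot":[0,0,1],"jaw":85},{"dp":[0,0,0],"rot":[0,0,1],"jaw":85},{"dp":[0,0,0],"rot":[0,0,1],"jaw":85}])

```text
t: 1.77
tcp_pos: [0.4316, 0.3192, 0.3547]
eef_rot: [-2.081, -2.353, 0.0]
wrist_force: [1.1, -0.3, -0.1]
width: 0.0848
grip_force: 0.0
```

```bash
python3 -c "
from h import *
plan(nest(-.06,0,.25),NY);plan(nest(-.06,0,.215),NY)"
```

```text
t 1.77 pos [0.4316 0.3192 0.3547] F [ 1.1 -0.3 -0.1] w 0.0848 dp [-0.091  0.041  0.419] rot [-0.     0.     0.667]
t 1.77 pos [0.4316 0.3192 0.3547] F [ 1.1 -0.3 -0.1] w 0.0848 dp [-0.091  0.041  0.559] rot [-0.     0.     0.667]
```

Call:
drive_tool(moves=[{"dp":[-0.04,0.02,0],"rot":[0,0,0.2],"jaw":85},{"dp":[-0.09,0.04,0.03],"rot":[0,0,0.4],"jaw":85},{"dp":[-0.09,0.04,0.1],"rot":[0,0,0.6],"jaw":85},{"dp":[-0.09,0.04,0.18],"rot":[0,0,0.67],"jaw":85},{"dp":[-0.09,0.04,0.26],"rot":[0,0,0.67],"jaw":85},{"dp":[-0.09,0.04,0.33],"rot":[0,0,0.67],"jaw":85},{"dp":[-0.09,0.04,0.38],"rot":[0,0,0.67],"jaw":85},{"dp":[-0.09,0.04,0.42],"rot":[0,0,0.67],"jaw":85},{"dp":[-0.09,0.04,0.42],"rot":[0,0,0.67],"jaw":60},{"dp":[-0.09,0.04,0.42],"rot":[0,0,0.67],"jaw":50}])

```text
t: 2.6
tcp_pos: [0.4443, 0.298, 0.2496]
eef_rot: [-2.446, -1.972, 0.001]
wrist_force: [0.2, -0.0, 0.8]
width: 0.0632
grip_force: 0.0
```

```bash
python3 -c "
from h import *
plan(nest(-.06,0,.215),NY)
for n in('top','scene'): cv2.imwrite(f'pics/{n}1.png',cams.snapshot(n)[:,:,::-1])
b=cv2.imread('pics/scene1.png')[60:210,310:470];t=cv2.imread('pics/top1.png')[230:350,120:260]
cv2.imwrite('pics/c1.png',np.hstack([cv2.resize(b,(400,375)),cv2.resize(t,(400,375))]))
"
```

```text
t 2.6 pos [0.4443 0.298  0.2496] F [ 0.2 -0.   0.8] w 0.0632 dp [-0.     0.001  0.138] rot [-0.001  0.001 -0.005]
```

View pics/c1.png

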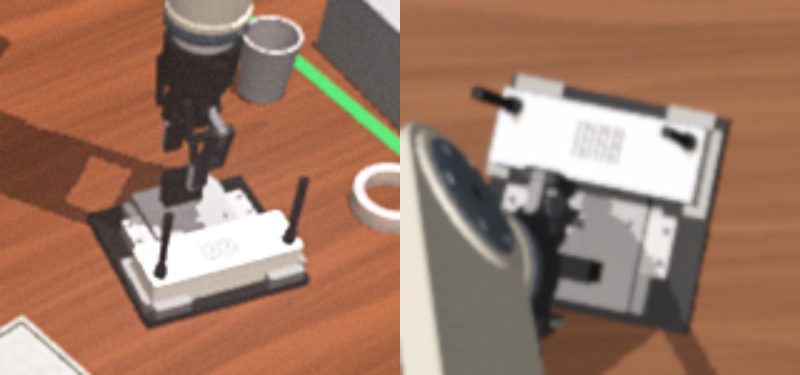

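```bash
python3 -c "
from h import *
s=2.5
for x,z in((-.06,.095),(-.06,.076),(-.09,.09),(-.03,.09)):print(x,z,((proj('scene',nest(x,0,z))-[310,60])*s).round(), ((proj('top',nest(x,0,z))-[120,230])*[400/140,375/120]).round()+[400,0])
"
```

```text
-0.06 0.095 [[183. 158.]] [[556. 268.]]
-0.06 0.076 [[181. 171.]] [[563. 268.]]
-0.09 0.09 [[171. 143.]] [[549. 310.]]
-0.03 0.09 [[194. 180.]] [[566. 226.]]
```

The fingers straddle the grip plate (scene crop: front tip near (197,190), rear near (172,145)), matching the projection. I'll descend and grip.

Call:
drive_tool(moves=[{"dp":[0,0,0.03],"rot":[0,0,0],"jaw":50},{"dp":[0,0,0.06],"rot":[0,0,0],"jaw":50},{"dp":[0,0,0.1],"rot":[0,0,0],"jaw":50},{"dp":[0,0,0.13],"rot":[0,0,0],"jaw":40},{"dp":[0,0,0.14],"rot":[0,0,0],"jaw":30},{"dp":[0,0,0.14],"rot":[0,0,0],"jaw":15},{"dp":[0,0,0.14],"rot":[0,0,0],"jaw":8},{"dp":[0,0,0.14],"rot":[0,0,0],"jaw":5},{"dp":[0,0,0.14],"rot":[0,0,0],"jaw":5},{"dp":[0,0,0.14],"rot":[0,0,0],"jaw":5}])

```text
t: 3.53
tcp_pos: [0.4445, 0.2977, 0.2147]
eef_rot: [2.446, 1.971, 0.0]
wrist_force: [4.2, -4.1, -4.5]
width: 0.0159
grip_force: 59.6
```

```bash
python3 -c "
from h import *
plan(nest(-.135,0,.215),NY)"
```

```text
t 3.53 pos [0.4445 0.2977 0.2147] F [ 4.2 -4.1 -4.5] w 0.0159 dp [-0.    -0.3   -0.001] rot [ 0.001  0.    -0.006]
```

Call:
drive_tool(moves=[{"dp":[0,-0.02,0],"rot":[0,0,0],"jaw":5},{"dp":[0,-0.05,0],"rot":[0,0,0],"jaw":5},{"dp":[0,-0.08,0],"rot":[0,0,0],"jaw":5},{"dp":[0,-0.12,0],"rot":[0,0,0],"jaw":5},{"dp":[0,-0.16,0],"rot":[0,0,0],"jaw":5},{"dp":[0,-0.2,0],"rot":[0,0,0],"jaw":5},{"dp":[0,-0.24,0],"rot":[0,0,0],"jaw":5},{"dp":[0,-0.28,0],"rot":[0,0,0],"jaw":5},{"dp":[0,-0.3,0],"rot":[0,0,0],"jaw":5},{"dp":[0,-0.3,0],"rot":[0,0,0],"jaw":5}])

```text
t: 4.37
tcp_pos: [0.3696, 0.3141, 0.2147]
eef_rot: [-2.445, -1.973, 0.001]
wrist_force: [-0.1, 0.1, -1.4]
width: 0.0151
grip_force: 64.3
```

```bash
python3 -c "
from h import *
c,s=np.cos(.152),np.sin(.152)
P=[.555-.015*c,.0042-.015*s]
plan(nest(-.135,0,.315),NY);plan(P+[.3],.152);plan(P+[.215-.012+.004],.152)"
```

```text
t 4.37 pos [0.3696 0.3141 0.2147] F [-0.1  0.1 -1.4] w 0.0151 dp [-0.001  0.006 -0.401] rot [-0.001  0.001 -0.003]
t 4.37 pos [0.3696 0.3141 0.2147] F [-0.1  0.1 -1.4] w 0.0151 dp [-1.077  0.93  -0.341] rot [-0.001  0.001 -0.729]
t 4.37 pos [0.3696 0.3141 0.2147] F [-0.1  0.1 -1.4] w 0.0151 dp [-1.076  0.93   0.031] rot [-0.001  0.001 -0.729]
```

Call:
drive_tool(moves=[{"dp":[0,0,-0.03],"rot":[0,0,0],"jaw":5},{"dp":[0,0,-0.08],"rot":[0,0,0],"jaw":5},{"dp":[0,0,-0.16],"rot":[0,0,0],"jaw":5},{"dp":[0,0,-0.26],"rot":[0,0,0],"jaw":5},{"dp":[0,0,-0.36],"rot":[0,0,0],"jaw":5},{"dp":[-0.05,0.04,-0.46],"rot":[0,0,0],"jaw":5},{"dp":[-0.12,0.1,-0.54],"rot":[0,0,-0.07],"jaw":5},{"dp":[-0.21,0.18,-0.6],"rot":[0,0,-0.15],"jaw":5},{"dp":[-0.3,0.26,-0.6],"rot":[0,0,-0.22],"jaw":5},{"dp":[-0.35,0.3,-0.6],"rot":[0,0,-0.25],"jaw":5}])

```text
t: 5.2
tcp_pos: [0.4273, 0.2105, 0.3668]
eef_rot: [2.315, 2.121, 0.005]
wrist_force: [0.4, 1.3, -3.2]
width: 0.0153
grip_force: 64.3
```

```bash
python3 -c "
from h import *
cv2.imwrite('pics/s2.png',cams.snapshot('scene')[:,:,::-1][20:320,180:500])
c,s=np.cos(.152),np.sin(.152)
P=[.555-.024*c,.0042-.024*s]
plan(P+[.3],.152)"
```

```text
t 5.25 pos [0.4276 0.2093 0.3661] F [-0.  -1.3 -1.9] w 0.0152 dp [-0.795  0.486  0.266] rot [ 0.006  0.001 -0.48 ]
```

View pics/s2.png

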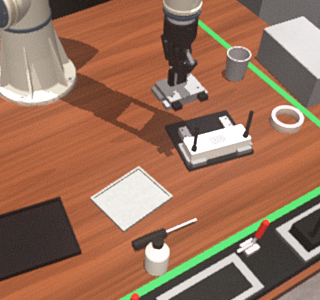

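The plug hangs level in the gripper at (180,92) in the crop. The router is still seated at (213,140).

Call:
drive_tool(moves=[{"dp":[-0.05,0.03,0],"rot":[0,0,-0.03],"jaw":5},{"dp":[-0.13,0.08,0],"rot":[0,0,-0.08],"jaw":5},{"dp":[-0.25,0.15,0],"rot":[0,0,-0.15],"jaw":5},{"dp":[-0.38,0.23,0],"rot":[0,0,-0.23],"jaw":5},{"dp":[-0.5,0.31,0],"rot":[0,0,-0.3],"jaw":5},{"dp":[-0.62,0.38,0.04],"rot":[0,0,-0.37],"jaw":5},{"dp":[-0.71,0.44,0.12],"rot":[0,0,-0.43],"jaw":5},{"dp":[-0.77,0.47,0.2],"rot":[0,0,-0.47],"jaw":5},{"dp":[-0.795,0.485,0.27],"rot":[0,0,-0.48],"jaw":5},{"dp":[-0.795,0.485,0.3],"rot":[0,0,-0.48],"jaw":5}])

```text
t: 6.08
tcp_pos: [0.5289, 0.0021, 0.288]
eef_rot: [-2.049, -2.379, 0.002]
wrist_force: [-0.4, 0.5, -1.3]
width: 0.0153
grip_force: 64.3
```

```bash
python3 -c "
from h import *
c,s=np.cos(.152),np.sin(.152)
P=[.555-.024*c,.0042-.024*s]
plan(P+[.2067],.152)"
```

```text
t 6.08 pos [0.5289 0.0021 0.288 ] F [-0.4  0.5 -1.3] w 0.0153 dp [-0.008  0.009  0.325] rot [-0.004 -0.    -0.006]
```

Descend to about 3 mm above, slowing; then touch down.

Call:
drive_tool(moves=[{"dp":[0,0,0.03],"rot":[0,0,0],"jaw":5},{"dp":[0,0,0.07],"rot":[0,0,0],"jaw":5},{"dp":[0,0,0.12],"rot":[0,0,0],"jaw":5},{"dp":[0,0,0.17],"rot":[0,0,0],"jaw":5},{"dp":[0,0,0.22],"rot":[0,0,0],"jaw":5},{"dp":[0,0,0.26],"rot":[0,0,0],"jaw":5},{"dp":[0,0,0.285],"rot":[0,0,0],"jaw":5},{"dp":[0,0,0.3],"rot":[0,0,0],"jaw":5},{"dp":[0,0,0.31],"rot":[0,0,0],"jaw":5},{"dp":[0,0,0.315],"rot":[0,0,0],"jaw":5}])

```text
t: 6.92
tcp_pos: [0.5289, 0.0039, 0.211]
eef_rot: [2.047, 2.383, 0.0]
wrist_force: [0.1, -1.2, -1.8]
width: 0.0154
grip_force: 64.3
```

Call:
drive_tool(moves=[{"dp":[0,0,0.002],"rot":[0,0,0],"jaw":5},{"dp":[0,0,0.004],"rot":[0,0,0],"jaw":5},{"dp":[0,0,0.006],"rot":[0,0,0],"jaw":5},{"dp":[0,0,0.008],"rot":[0,0,0],"jaw":5},{"dp":[0,0,0.01],"rot":[0,0,0],"jaw":5},{"dp":[0,0,0.011],"rot":[0,0,0],"jaw":5},{"dp":[0,0,0.012],"rot":[0,0,0],"jaw":5},{"dp":[0,0,0.012],"rot":[0,0,0],"jaw":5},{"dp":[0,0,0.012],"rot":[0,0,0],"jaw":5},{"dp":[0,0,0.012],"rot":[0,0,0],"jaw":5}])

```text
t: 7.75
tcp_pos: [0.5288, 0.0037, 0.2079]
eef_rot: [2.048, 2.383, 0.0]
wrist_force: [1.0, -0.2, -1.4]
width: 0.0151
grip_force: 64.3
```

Call:
drive_tool(moves=[{"dp":[0,0,0.003],"rot":[0,0,0],"jaw":5},{"dp":[0,0,0.005],"rot":[0,0,0],"jaw":5},{"dp":[0,0,0.006],"rot":[0,0,0],"jaw":5},{"dp":[0,0,0.006],"rot":[0,0,0],"jaw":18},{"dp":[0,0,0.006],"rot":[0,0,0],"jaw":24},{"dp":[0,0,0.006],"rot":[0,0,0],"jaw":35},{"dp":[0,0,0.006],"rot":[0,0,0],"jaw":45},{"dp":[0,0,0.006],"rot":[0,0,0],"jaw":50},{"dp":[0,0,-0.05],"rot":[0,0,0],"jaw":50},{"dp":[0,0,-0.12],"rot":[0,0,0],"jaw":50}])

```text
t: 8.58
tcp_pos: [0.5282, 0.0037, 0.2372]
eef_rot: [-2.046, -2.381, 0.003]
wrist_force: [0.6, 0.1, 0.3]
width: 0.0501
grip_force: 0.0
```

```bash
python3 -c "
from h import *
plan(nest(.033,0,.35),NY);plan(nest(.033,0,.35),NY+np.pi);print(sensors.sense()['joint_positions'].round(2))"
```

```text
t 8.58 pos [0.5282 0.0037 0.2372] F [0.6 0.1 0.3] w 0.0501 dp [ 1.082  0.193 -0.451] rot [-0.006  0.     0.724]
t 8.58 pos [0.5282 0.0037 0.2372] F [0.6 0.1 0.3] w 0.0501 dp [ 1.082  0.193 -0.451] rot [-0.    -0.008 -5.559]
[ 0.    0.43  1.97 -0.    0.75 -0.15]
```

Call:
drive_tool(moves=[{"dp":[0,0,-0.08],"rot":[0,0,0],"jaw":50},{"dp":[0,0,-0.18],"rot":[0,0,0],"jaw":60},{"dp":[0.02,0,-0.3],"rot":[0,0,0],"jaw":70},{"dp":[0.1,0.02,-0.42],"rot":[0,0,0.08],"jaw":85},{"dp":[0.22,0.04,-0.5],"rot":[0,0,0.18],"jaw":85},{"dp":[0.36,0.06,-0.5],"rot":[0,0,0.28],"jaw":85},{"dp":[0.5,0.09,-0.5],"rot":[0,0,0.4],"jaw":85},{"dp":[0.64,0.12,-0.5],"rot":[0,0,0.5],"jaw":85},{"dp":[0.76,0.14,-0.5],"rot":[0,0,0.6],"jaw":85},{"dp":[0.84,0.16,-0.5],"rot":[0,0,0.7],"jaw":85}])

```text
t: 9.42
tcp_pos: [0.5364, 0.22, 0.3631]
eef_rot: [-2.432, -1.988, -0.001]
wrist_force: [0.3, 1.0, -0.0]
width: 0.0848
grip_force: 0.0
```

```bash
python3 -c "
from h import *
a=cams.snapshot('scene')[:,:,::-1];b=cams.snapshot('top')[:,:,::-1]
cv2.imwrite('pics/c3.png',np.hstack([cv2.resize(a[110:290,250:430],(400,400)),cv2.resize(b[190:330,230:370],(400,400))]))
plan(nest(.033,0,.30),NY)"
```

```text
t 9.52 pos [0.5368 0.2202 0.363 ] F [ 0.1 -0.8 -0.1] w 0.0849 dp [ 0.227 -0.051  0.252] rot [ 0.001 -0.002  0.026]
```

View pics/c3.png

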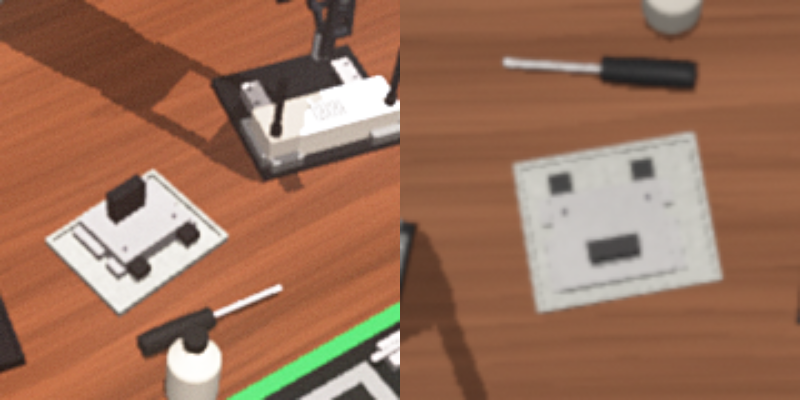

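The plug stands flat inside the rim in both views, and the router is still seated. Next is the router.

Call:
drive_tool(moves=[{"dp":[0.06,-0.01,0],"rot":[0,0,0],"jaw":85},{"dp":[0.14,-0.03,0],"rot":[0,0,0.02],"jaw":85},{"dp":[0.21,-0.05,0],"rot":[0,0,0.02],"jaw":85},{"dp":[0.227,-0.05,0.05],"rot":[0,0,0.02],"jaw":85},{"dp":[0.227,-0.05,0.12],"rot":[0,0,0.02],"jaw":85},{"dp":[0.227,-0.05,0.19],"rot":[0,0,0.02],"jaw":85},{"dp":[0.227,-0.05,0.25],"rot":[0,0,0.02],"jaw":85},{"dp":[0.227,-0.05,0.3],"rot":[0,0,0.02],"jaw":85},{"dp":[0.227,-0.05,0.33],"rot":[0,0,0.02],"jaw":85},{"dp":[0.227,-0.05,0.34],"rot":[0,0,0.02],"jaw":85}])

```text
t: 10.35
tcp_pos: [0.5354, 0.2747, 0.2763]
eef_rot: [-2.441, -1.977, 0.004]
wrist_force: [-0.8, 0.4, -1.2]
width: 0.085
grip_force: 0.0
```

```bash
python3 -c "
from h import *
a=cams.snapshot('scene')[:,:,::-1]
cv2.imwrite('pics/c4.png',cv2.resize(a[90:200,330:450],(720,600)*1 if 0 else (600,550)))
plan(nest(.033,0,.195),NY)"
```

```text
t 10.4 pos [0.5356 0.2749 0.2767] F [-0.8 -0.3 -0.4] w 0.0847 dp [ 0.014 -0.003  0.327] rot [-0.003  0.002  0.003]
```

View pics/c4.png

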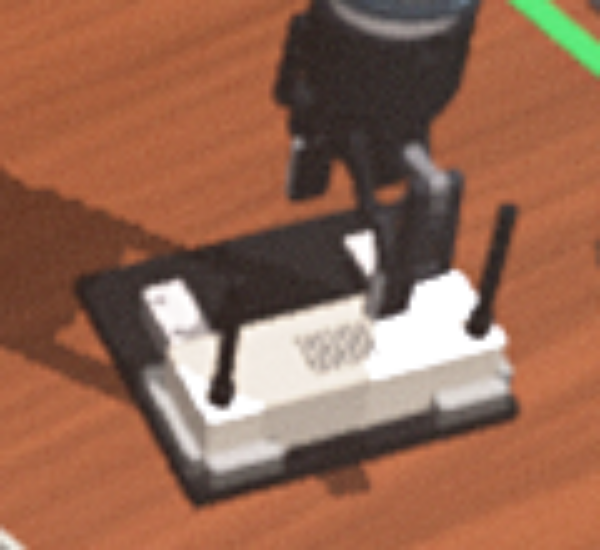

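The fingers straddle the router's middle, with the back finger (395,310) dropping clear of the back face.

Call:
drive_tool(moves=[{"dp":[0.01,0,0.03],"rot":[0,0,0],"jaw":85},{"dp":[0.014,0,0.07],"rot":[0,0,0],"jaw":85},{"dp":[0.014,0,0.12],"rot":[0,0,0],"jaw":85},{"dp":[0.014,0,0.17],"rot":[0,0,0],"jaw":85},{"dp":[0.014,0,0.22],"rot":[0,0,0],"jaw":85},{"dp":[0.014,0,0.26],"rot":[0,0,0],"jaw":85},{"dp":[0.014,0,0.29],"rot":[0,0,0],"jaw":85},{"dp":[0.014,0,0.31],"rot":[0,0,0],"jaw":85},{"dp":[0.014,0,0.325],"rot":[0,0,0],"jaw":85},{"dp":[0.014,0,0.325],"rot":[0,0,0],"jaw":85}])

```text
t: 11.23
tcp_pos: [0.5363, 0.2787, 0.1959]
eef_rot: [-2.441, -1.977, 0.001]
wrist_force: [-0.6, 0.3, -0.6]
width: 0.0848
grip_force: 0.0
```

Call:
drive_tool(moves=[{"dp":[0,0,0],"rot":[0,0,0],"jaw":75},{"dp":[0,0,0],"rot":[0,0,0],"jaw":65},{"dp":[0,0,0],"rot":[0,0,0],"jaw":60},{"dp":[0,0,0],"rot":[0,0,0],"jaw":57},{"dp":[0,0,0],"rot":[0,0,0],"jaw":54},{"dp":[0,0,0],"rot":[0,0,0],"jaw":50},{"dp":[0,0,0],"rot":[0,0,0],"jaw":45},{"dp":[0,0,0],"rot":[0,0,0],"jaw":45},{"dp":[0,0,0],"rot":[0,0,0],"jaw":45},{"dp":[0,0,0],"rot":[0,0,0],"jaw":45}])

```text
t: 12.07
tcp_pos: [0.5365, 0.279, 0.1975]
eef_rot: [-2.441, -1.977, -0.001]
wrist_force: [-2.6, 0.3, 6.8]
width: 0.0547
grip_force: 62.0
```

Call:
drive_tool(moves=[{"dp":[0,0,-0.02],"rot":[0,0,0],"jaw":45},{"dp":[0,0,-0.05],"rot":[0,0,0],"jaw":45},{"dp":[0,0,-0.1],"rot":[0,0,0],"jaw":45},{"dp":[0,0,-0.17],"rot":[0,0,0],"jaw":45},{"dp":[0,0,-0.25],"rot":[0,0,0],"jaw":45},{"dp":[0,0,-0.34],"rot":[0,0,0],"jaw":45},{"dp":[0,0,-0.43],"rot":[0,0,0],"jaw":45},{"dp":[0,0,-0.51],"rot":[0,0,0],"jaw":45},{"dp":[0,0,-0.57],"rot":[0,0,0],"jaw":45},{"dp":[0,0,-0.6],"rot":[0,0,0],"jaw":45}])

```text
t: 12.9
tcp_pos: [0.5368, 0.279, 0.3501]
eef_rot: [2.44, 1.977, 0.006]
wrist_force: [-1.0, -0.1, -3.5]
width: 0.0551
grip_force: 64.8
```

```bash
python3 -c "
from h import *
cv2.imwrite('pics/s5.png',cams.snapshot('scene')[:,:,::-1][20:320,180:500])
plan([.529,-.272,.34],-.1786)
im=cv2.imread('pics/top0.png');print(rect('top',im.max(2)<90,(418,300),.010))"
```

```text
t 12.95 pos [0.537  0.2791 0.3504] F [ 0.5 -0.2 -2.1] w 0.0551 dp [-2.163  0.426  0.037] rot [ 0.007 -0.006 -0.061]
((527.3771362304688, -272.4800109863281), (222.32333374023438, 169.66531372070312), 79.76707458496094)
```

View pics/s5.png

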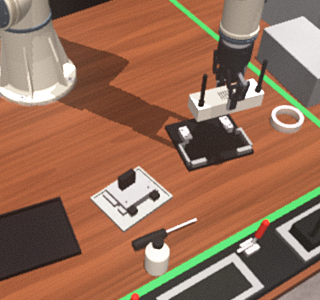

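The router is held level above the nest at (228,97), and the plug is still flat on its plate. Now I'll carry it to the tray.

Call:
drive_tool(moves=[{"dp":[-0.02,0,0],"rot":[0,0,0],"jaw":45},{"dp":[-0.06,0.01,0],"rot":[0,0,0],"jaw":45},{"dp":[-0.12,0.02,0],"rot":[0,0,0],"jaw":45},{"dp":[-0.2,0.04,0],"rot":[0,0,0],"jaw":45},{"dp":[-0.29,0.06,0],"rot":[0,0,0],"jaw":45},{"dp":[-0.38,0.08,0],"rot":[0,0,0],"jaw":45},{"dp":[-0.47,0.1,0],"rot":[0,0,0],"jaw":45},{"dp":[-0.56,0.12,0],"rot":[0,0,0],"jaw":45},{"dp":[-0.65,0.14,0],"rot":[0,0,0],"jaw":45},{"dp":[-0.74,0.15,0],"rot":[0,0,0],"jaw":45}])

```text
t: 13.78
tcp_pos: [0.5341, 0.0876, 0.3456]
eef_rot: [-2.441, -1.977, 0.003]
wrist_force: [0.8, 0.6, -3.6]
width: 0.0548
grip_force: 64.8
```

Call:
drive_tool(moves=[{"dp":[-0.09,0.02,0],"rot":[0,0,0],"jaw":45},{"dp":[-0.18,0.04,0],"rot":[0,0,0],"jaw":45},{"dp":[-0.27,0.05,0],"rot":[0,0,0],"jaw":45},{"dp":[-0.36,0.07,0],"rot":[0,0,-0.01],"jaw":45},{"dp":[-0.45,0.09,0],"rot":[0,0,-0.02],"jaw":45},{"dp":[-0.54,0.11,0],"rot":[0,0,-0.03],"jaw":45},{"dp":[-0.63,0.12,0],"rot":[0,0,-0.04],"jaw":45},{"dp":[-0.72,0.14,0],"rot":[0,0,-0.05],"jaw":45},{"dp":[-0.81,0.16,0],"rot":[0,0,-0.06],"jaw":45},{"dp":[-0.88,0.17,0],"rot":[0,0,-0.06],"jaw":45}])

```text
t: 14.62
tcp_pos: [0.5294, -0.1365, 0.3456]
eef_rot: [-2.411, -2.012, 0.003]
wrist_force: [-0.6, 0.0, -4.0]
width: 0.0548
grip_force: 64.9
```

```bash
python3 -c "
from h import *
plan([.528,-.272,.24],-.1786)"
```

```text
t 14.62 pos [ 0.5294 -0.1365  0.3456] F [-0.6  0.  -4. ] w 0.0548 dp [-0.534  0.092  0.422] rot [-0.004  0.001 -0.002]
```

Call:
drive_tool(moves=[{"dp":[-0.06,0.01,0],"rot":[0,0,0],"jaw":45},{"dp":[-0.13,0.02,0],"rot":[0,0,0],"jaw":45},{"dp":[-0.21,0.03,0.01],"rot":[0,0,0],"jaw":45},{"dp":[-0.29,0.05,0.03],"rot":[0,0,0],"jaw":45},{"dp":[-0.37,0.06,0.07],"rot":[0,0,0],"jaw":45},{"dp":[-0.44,0.07,0.13],"rot":[0,0,0],"jaw":45},{"dp":[-0.5,0.08,0.2],"rot":[0,0,0],"jaw":45},{"dp":[-0.53,0.09,0.26],"rot":[0,0,0],"jaw":45},{"dp":[-0.534,0.09,0.3],"rot":[0,0,0],"jaw":45},{"dp":[-0.534,0.09,0.32],"rot":[0,0,0],"jaw":45}])

```text
t: 15.45
tcp_pos: [0.5274, -0.2699, 0.2643]
eef_rot: [-2.41, -2.01, 0.003]
wrist_force: [-0.1, 0.1, -4.1]
width: 0.0547
grip_force: 64.7
```

```bash
python3 -c "
from h import *
plan([.528,-.272,.1905],-.1786)
a=cams.snapshot('scene')[:,:,::-1];b=cams.snapshot('top')[:,:,::-1]
cv2.imwrite('pics/c6.png',np.hstack([cv2.resize(a[160:340,100:280],(400,400)),cv2.resize(b[200:350,340:490],(400,400))]))"
```

```text
t 15.45 pos [ 0.5274 -0.2699  0.2643] F [-0.1  0.1 -4.1] w 0.0547 dp [-0.008  0.005  0.295] rot [-0.008 -0.002 -0.004]
```

View pics/c6.png

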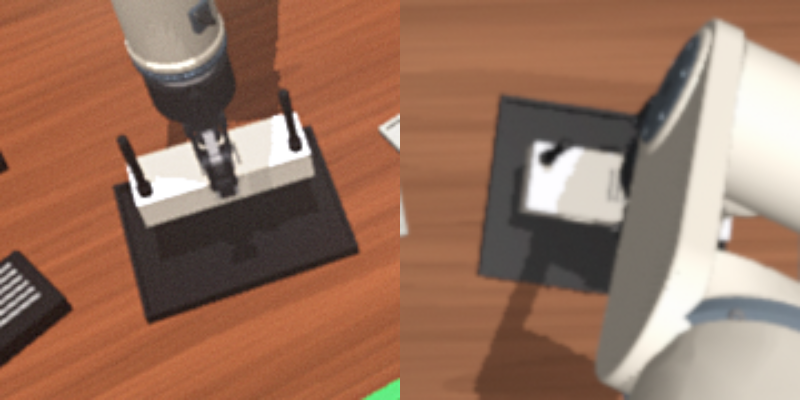

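The router hangs level over the tray. I'll descend, slowing near the floor.

Call:
drive_tool(moves=[{"dp":[-0.005,0,0.03],"rot":[0,0,0],"jaw":45},{"dp":[-0.008,0,0.06],"rot":[0,0,0],"jaw":45},{"dp":[-0.008,0,0.1],"rot":[0,0,0],"jaw":45},{"dp":[-0.008,0,0.14],"rot":[0,0,0],"jaw":45},{"dp":[-0.008,0,0.18],"rot":[0,0,0],"jaw":45},{"dp":[-0.008,0,0.21],"rot":[0,0,0],"jaw":45},{"dp":[-0.008,0,0.235],"rot":[0,0,0],"jaw":45},{"dp":[-0.008,0,0.25],"rot":[0,0,0],"jaw":45},{"dp":[-0.008,0,0.26],"rot":[0,0,0],"jaw":45},{"dp":[-0.008,0,0.265],"rot":[0,0,0],"jaw":45}])

```text
t: 16.38
tcp_pos: [0.5287, -0.2713, 0.2001]
eef_rot: [-2.411, -2.014, 0.0]
wrist_force: [1.2, -0.4, -4.1]
width: 0.0549
grip_force: 64.9
```

Call:
drive_tool(moves=[{"dp":[0,0,0.003],"rot":[0,0,0],"jaw":45},{"dp":[0,0,0.006],"rot":[0,0,0],"jaw":45},{"dp":[0,0,0.009],"rot":[0,0,0],"jaw":45},{"dp":[0,0,0.012],"rot":[0,0,0],"jaw":45},{"dp":[0,0,0.014],"rot":[0,0,0],"jaw":45},{"dp":[0,0,0.016],"rot":[0,0,0],"jaw":45},{"dp":[0,0,0.018],"rot":[0,0,0],"jaw":45},{"dp":[0,0,0.019],"rot":[0,0,0],"jaw":45},{"dp":[0,0,0.02],"rot":[0,0,0],"jaw":45},{"dp":[0,0,0.02],"rot":[0,0,0],"jaw":45}])

```text
t: 17.22
tcp_pos: [0.5287, -0.2713, 0.1954]
eef_rot: [-2.411, -2.014, -0.0]
wrist_force: [0.4, -0.1, -3.1]
width: 0.0551
grip_force: 64.9
```

Still hanging; continue slowly.

Call:
drive_tool(moves=[{"dp":[0,0,0.002],"rot":[0,0,0],"jaw":45},{"dp":[0,0,0.004],"rot":[0,0,0],"jaw":45},{"dp":[0,0,0.006],"rot":[0,0,0],"jaw":45},{"dp":[0,0,0.008],"rot":[0,0,0],"jaw":45},{"dp":[0,0,0.009],"rot":[0,0,0],"jaw":45},{"dp":[0,0,0.01],"rot":[0,0,0],"jaw":45},{"dp":[0,0,0.011],"rot":[0,0,0],"jaw":45},{"dp":[0,0,0.012],"rot":[0,0,0],"jaw":45},{"dp":[0,0,0.012],"rot":[0,0,0],"jaw":45},{"dp":[0,0,0.012],"rot":[0,0,0],"jaw":45}])

```text
t: 18.05
tcp_pos: [0.5287, -0.2713, 0.1924]
eef_rot: [-2.411, -2.014, 0.0]
wrist_force: [-0.3, -0.3, -4.0]
width: 0.0545
grip_force: 64.9
```

Call:
drive_tool(moves=[{"dp":[0,0,0.002],"rot":[0,0,0],"jaw":45},{"dp":[0,0,0.004],"rot":[0,0,0],"jaw":45},{"dp":[0,0,0.005],"rot":[0,0,0],"jaw":45},{"dp":[0,0,0.006],"rot":[0,0,0],"jaw":45},{"dp":[0,0,0.007],"rot":[0,0,0],"jaw":45},{"dp":[0,0,0.008],"rot":[0,0,0],"jaw":45},{"dp":[0,0,0.009],"rot":[0,0,0],"jaw":45},{"dp":[0,0,0.01],"rot":[0,0,0],"jaw":45},{"dp":[0,0,0.01],"rot":[0,0,0],"jaw":45},{"dp":[0,0,0.01],"rot":[0,0,0],"jaw":45}])

```text
t: 18.88
tcp_pos: [0.5287, -0.2713, 0.1905]
eef_rot: [2.411, 2.014, 0.0]
wrist_force: [-2.2, 1.5, 4.7]
width: 0.0548
grip_force: 65.9
```

Touchdown. Release and retreat straight up.

Call:
drive_tool(moves=[{"dp":[0,0,0],"rot":[0,0,0],"jaw":57},{"dp":[0,0,0],"rot":[0,0,0],"jaw":62},{"dp":[0,0,0],"rot":[0,0,0],"jaw":70},{"dp":[0,0,0],"rot":[0,0,0],"jaw":78},{"dp":[0,0,0],"rot":[0,0,0],"jaw":85},{"dp":[0,0,0],"rot":[0,0,0],"jaw":85},{"dp":[0,0,0],"rot":[0,0,0],"jaw":85},{"dp":[0,0,0],"rot":[0,0,0],"jaw":85},{"dp":[0,0,-0.03],"rot":[0,0,0],"jaw":85},{"dp":[0,0,-0.08],"rot":[0,0,0],"jaw":85}])

```text
t: 19.72
tcp_pos: [0.5282, -0.271, 0.2095]
eef_rot: [-2.409, -2.013, 0.001]
wrist_force: [-0.3, 1.1, -0.1]
width: 0.0847
grip_force: 0.0
```

Call:
drive_tool(moves=[{"dp":[0,0,-0.08],"rot":[0,0,0],"jaw":85},{"dp":[0,0,-0.16],"rot":[0,0,0],"jaw":85},{"dp":[0,0,-0.24],"rot":[0,0,0],"jaw":85},{"dp":[0,0,-0.34],"rot":[0,0,0],"jaw":85},{"dp":[0,0,-0.44],"rot":[0,0,0],"jaw":85},{"dp":[0,0,-0.54],"rot":[0,0,0],"jaw":85},{"dp":[0,0,-0.6],"rot":[0,0,0],"jaw":85},{"dp":[0,0,-0.65],"rot":[0,0,0],"jaw":85},{"dp":[0,0,-0.65],"rot":[0,0,0],"jaw":85},{"dp":[0,0,-0.65],"rot":[0,0,0],"jaw":85}])

```text
t: 20.55
tcp_pos: [0.5286, -0.2713, 0.3732]
eef_rot: [2.41, 2.013, 0.001]
wrist_force: [0.6, 0.5, -1.0]
width: 0.0849
grip_force: 0.0
```

```bash
python3 -c "
from h import *
cv2.imwrite('pics/s7.png',cams.snapshot('scene')[:,:,::-1])"
```

```text
(no output)
```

View pics/s7.png

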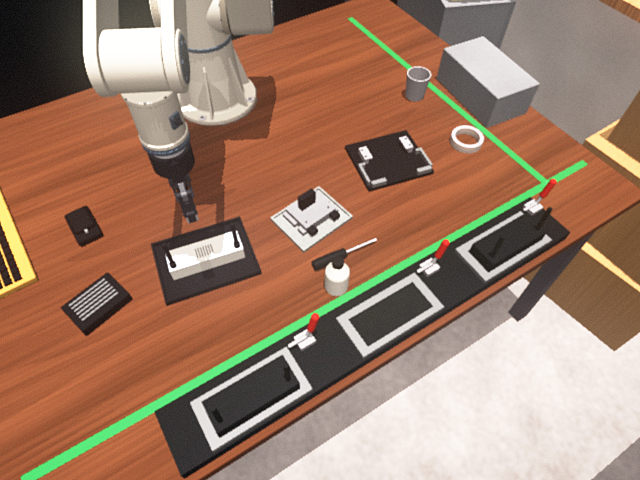

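The router lies flat in the tray at (205,255) and the plug on its plate at (312,217). The bystanders haven't moved and the gripper is clear.

```bash
python3 -c "
from station import ctrl
print(ctrl.close_job())"
```

```text
the job is handed in; nothing more can be done
None
```

I handed the job in at about 20.6 s on the robot's clock: the plug stands flat inside the parking plate's rim, the router lies flat, aerials up, in the outgoing tray, and the bystanders look unmoved in the last picture; no verdict came back.

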